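# Fetch a half shell from under a low shelf with a reacher

### The job

A green half shell has slid under the low wire shelf where no hand fits. Take the orange reacher by its squeeze grip, close its jaws on the shell under the shelf by squeezing the trigger, and bring the shell out onto the blue bench mat. Leave it there lying flat, open side up, with the reacher laid down flat clear of it, and do not shift the roll of tape on the shelf.

Things in the scene. Friction and masses are not known exactly. Their poses are not given: they have to be found in the camera images.
- reacher: Orange reacher (grabber) lying on its side on the mat, 295 mm long, 32 mm thick, 0.14 kg, balance point at x = 34, y = -26 mm. Origin on its underside below the middle of the squeeze grip; x along the tube to the jaws, z up as it lies. Housing (x -45 to 41, y -63 to -37 mm) and 16 mm tube lie beside the grip, on the line y = -50 mm. The jaws pivot at x = 165 mm and end at x = 238 mm.
- trigger (a joint): Trigger travel towards the fixed bar, 0 at rest to 0.018 m, against a spring of 8 N at rest to 13 N: a grip held 53 mm wide carries the tool with open jaws, and letting out the trigger opens them. Clear gap between the jaws' pads: 63 mm at 0, 49 mm at 0.005, 28 mm (pads parallel) at 0.012, 11 mm at 0.018 m.
- reacher_grip (a point): Middle of the squeeze grip, 20 mm above the reacher's underside. Orange fixed bar with flat back face at the reacher's x = -29 mm, black trigger bar with flat front face at x = +29 mm, both y -30 to +30 mm. Take both together from above, closing along x: 58 mm wide at rest, 40 mm fully squeezed. Squeezing moves only the trigger; the bar stays with the tool.
- reacher_jaws (a point): Middle between the rubber pads of the jaws, at the reacher's x = 224, y = -50, z = 16 mm. Pads are 26 mm long and reach from 1 to 29 mm above the reacher's underside; behind them the space between the jaws is free back to x = 173 mm. Each pad stands out to 47 mm from the middle line when open, backs included.
- jaw_left: Steel jaw with rubber pad on the reacher's +y side; origin at its pivot.
- jaw_right: Steel jaw with rubber pad on the reacher's -y side; origin at its pivot.
- lost_shell: Bright green moulded half housing lying on the worktop under the wire shelf, 27 x 74 x 13 mm, 14 to 25 g, open side up; origin at the centre of its underside, long axis y, z up. Its long axis points roughly out of the shelf's open front. Take it across its 27 mm width.
- wire_shelf: Low fixed wire shelf, 200 mm deep (x), 310 mm wide (y), wires 70 mm above the worktop, 66 mm clear below; legs only at the four corners. Origin on the worktop under its centre; x points inwards from its open front edge (x = -100 mm) to the back (x = +100 mm).
- bench_mat: Blue rubber bench mat with a pale border line, fixed to the worktop in front of the shelf, 270 (x) x 420 (y) x 2 mm thick. Origin at the centre of its underside; the shell must come to lie with its middle at least 20 mm inside the edges.
- tape: Roll of yellow tape, 71 mm across, 24 mm high, lying on the back of the wire shelf (plywood panel, 78 mm above the worktop); origin at its underside centre.

How it is judged:
By the outcome, as a careful person would: the job done as asked, in the order asked, and still so for the second after the job is handed in, with the robot touching nothing.
It also fails if it takes over 54 s, if anything falls off the work surface, if the arm or the gripper's body presses on something with over 40 N, if the wrist force passes 120 N, or if a joint passes its speed limit or range.

### The arm

A 7-joint arm with a two-finger parallel gripper is mounted at the origin on a cart in front of the work surface, level with it; the furniture and walls round the work are solid. World frame = base frame: x ahead of the robot, y to its left, z up, the work surface at z = 0. Lengths are in m, angles in rad, forces in N, time in s.
With the tool pointing down it reaches from about 0.425 to 1.025 m from the base axis. Payload 3.6 kg.
Tool frame: the origin (TCP) lies at the very end of the fingers, on their centre line; the grasp point (between the pads) lies 19 mm behind it (arm.grasp_offset is the distance from the TCP to the grasp point, in m); z points along the fingers, y is the line along which they close (so a half turn about z gives the same grasp; the last joint's range is limited). The gripper opens to 85 mm and grips with 20 to 120 N. Pads are 22 mm wide; open, the fingers measure 114 mm over their backs; the gripper's body (76 mm by 85 mm) begins 54 mm behind the grasp point. The pads swing forward as they close: fully open they stand 13 mm farther back than shut.
Start: joints at [1.123, 0.591, 0.048, 1.609, -0.033, 0.943, -0.034], TCP at [0.252, -0.68, 0.231] pointing down, gripper open.
Joint ranges: [-2.69, 2.69], [-0.47, 2.24], [-1.27, 1.36], [0.19, 2.51], [-1.53, 4.68], [0.08, 2.07], [-3.09, 3.09]. Speed limits (rad/s): [2.57, 2.57, 3.14, 3.14, 3.14, 3.14, 3.14].

### API

Orientations are given as a unit quaternion [x, y, z, w].
In Python, from cell import arm, optics, sign_off, status gives the robot as it stands. Calls block until the motion is done:
- arm.move_pose(position, orientation): joint-space move of the TCP to a pose.
- arm.move_straight(position, rotation=None, max_speed=0.15): straight line of the TCP; rotation=None keeps the orientation; max_speed is the mean speed in m/s.
- arm.goto_joints(angles): joint-space move.
- arm.ungrasp() and arm.close_gripper(): open the fingers fully, or close them until they stop; the grip force is fixed at half the most.
- arm.dwell(seconds).
- arm.ik(position, orientation): joint angles nearest the present ones, or None.
- optics.capture(name): name is "scene" or "side" or "wrist"; returns the picture (420x560x3 uint8, red, green, blue); there is no depth.
- optics.get_calibration(name): a dict with "mtx" (3x3 intrinsics, pixels), "R" (3x3) and "t" (3): a world point X has camera coordinates R X + t. Camera axes: x right, y down, z forward; pixel columns grow to the right and rows downward; lengths in m; the calibration is good to about 2 mm. A picture is of the moment at which its call begins: read the wrist's pose just before it. get_calibration takes no time and is no camera call; for the wrist camera it gives the pose at the moment of the call.
A pose or a line that the arm cannot do raises arm.PlanningError and nothing moves.
- sign_off(): hands the job in; it is judged then, once.
Readings, each from a call of its own:
- status.current_time_s(): time.
- status.current_q(): joint angles.
- status.current_joint_vel(): joint speeds.
- status.current_effort(): joint torques, N m.
- status.current_ee_pos(): TCP position.
- status.current_eef_rot(): TCP orientation.
- status.current_force(): force on the tool from outside, world axes, zero at the start.
- status.current_torque(): the same for the moment, N m.
- status.current_width(): finger opening in m.
- status.current_finger_force(): force on a finger pad.
Only numpy, scipy, OpenCV 4.12 (cv2) and the standard library are available. Lean on these libraries where they do the work, as an engineer would, in place of code of your own. Each camera call takes 0.05 s, during which the arm holds its last target. There are 200 camera calls.

## Working session

There is one attempt and no reset: what is moved stays moved. The work goes in short steps, each a Python script; the robot and the scene stay as the last script left them, time stands still between calls to the robot, and variables do not carry over. Pictures are saved under pics/ and viewed, at most 10 in all, crops included, and the job is handed in when it is done.

```bash
mkdir -p pics; ls; python3 - <<'E'
from cell import arm, optics, status
import cv2,numpy as np
a=optics.capture("scene");b=optics.capture("side")
cv2.imwrite("pics/scene0.png",a[:,:,::-1]);cv2.imwrite("pics/side0.png",b[:,:,::-1])
for n in("scene","side"):
    c=optics.get_calibration(n);print(n,c["mtx"],c["R"],c["t"],-c["R"].T@c["t"])
print(status.current_time_s(),status.current_eef_rot())
E
```

```text
pics
scene [[486.33416082   0.         278.17662451]
 [  0.         486.33416082 212.32024647]
 [  0.           0.           1.        ]] [[ 0.81423646 -0.58027392  0.01735398]
 [-0.28527598 -0.42597454 -0.85858215]
 [ 0.50560518  0.69413822 -0.51238221]] [-0.4417424   0.23863547  0.75141749] [ 0.04783916 -0.67626656  0.59756709]
side [[398.36027165   0.         283.23743372]
 [  0.         398.36027165 206.31466269]
 [  0.           0.           1.        ]] [[-0.99713946  0.07494268  0.00982266]
 [ 0.03917943  0.62362725 -0.78073941]
 [-0.06463638 -0.77812123 -0.62477955]] [0.56928679 0.00778343 0.95865141] [0.62931713 0.69842919 0.59943072]
0.1 [ 9.84295069e-01  1.76528005e-01 -2.28234533e-04 -1.01378026e-03]
```

View pics/scene0.png

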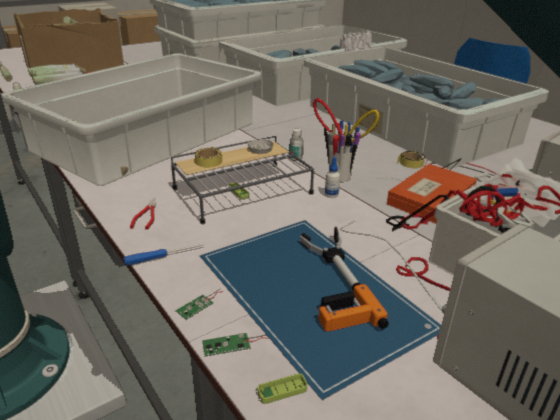

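View pics/side0.png

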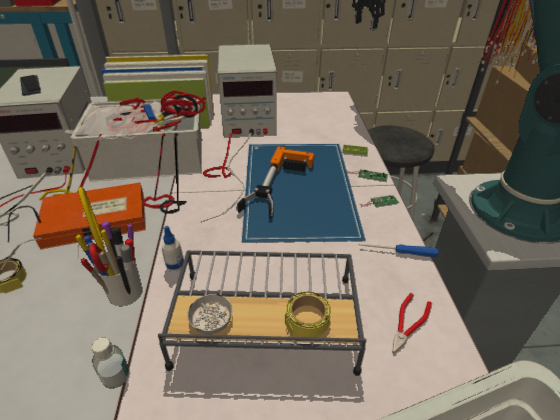

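The scene view shows the reacher on the mat, with its grip near (345,310) and its jaws near (320,240). The green shell is under the shelf at about (240,190), and the tape is at (208,157). In the side view the jaws are near (262,195) and the tape is at (308,315). Next I'll zoom in.

```bash
cat > h.py <<'E'
import cv2,numpy as np
from cell import arm, optics, status
from scipy.spatial.transform import Rotation as R
def plane(c,px,z):
    px=np.atleast_2d(px).astype(float)
    d=np.c_[px,np.ones(len(px))]@np.linalg.inv(c["mtx"]).T@c["R"]
    o=-c["R"].T@c["t"]
    return o+d*((z-o[2])/d[:,2])[:,None]
def proj(c,X):
    p=(np.atleast_2d(X)@c["R"].T+c["t"])@c["mtx"].T
    return p[:,:2]/p[:,2:]
def hsv(im): return cv2.cvtColor(im,cv2.COLOR_RGB2HSV)
E
python3 - <<'E'
from h import *
a=cv2.imread("pics/scene0.png");b=cv2.imread("pics/side0.png")
def z(im,x,y,w,h,W,H): return cv2.resize(im[y:y+h,x:x+w],(W,H),interpolation=cv2.INTER_CUBIC)
top=np.hstack([z(a,160,130,160,120,400,300),z(b,150,230,220,165,400,300)])
bot=np.hstack([z(a,290,220,120,120*3//4+20,400,300)[:300],z(b,220,130,120,90,400,300)])
cv2.imwrite("pics/zoom0.png",np.vstack([top,bot]))
ca,cb=optics.get_calibration("scene"),optics.get_calibration("side")
for n,im,c in(("scene",a,ca),("side",b,cb)):
    H=cv2.cvtColor(im,cv2.COLOR_BGR2HSV)
    m=cv2.inRange(H,(98,90,40),(118,255,200));m=cv2.morphologyEx(m,cv2.MORPH_CLOSE,np.ones((7,7)))
    cs=max(cv2.findContours(m,0,2)[0],key=cv2.contourArea)
    q=cv2.approxPolyDP(cv2.convexHull(cs),8,True)[:,0]
    print(n,"mat",q.tolist(),plane(c,q,.002)[:,:2].round(3).tolist())
    m=cv2.inRange(H,(32,90,60),(75,255,255))
    for k in cv2.findContours(m,0,2)[0]:
        if cv2.contourArea(k)>15:
            x=k[:,0].mean(0);print(" green",cv2.boundingRect(k),plane(c,x,.008)[0,:2].round(3))
E
```

```text
scene mat [[202, 255], [304, 221], [438, 332], [322, 398]] [[0.404, 0.078], [0.663, 0.065], [0.631, -0.346], [0.382, -0.336]]
 green (258, 374, 49, 29) [ 0.342 -0.293]
 green (204, 338, 23, 16) [ 0.298 -0.159]
 green (217, 334, 30, 18) [ 0.326 -0.175]
 green (177, 301, 21, 17) [ 0.303 -0.06 ]
 green (232, 188, 17, 11) [0.607 0.257]
side mat [[337, 144], [364, 239], [242, 241], [249, 146]] [[0.385, -0.333], [0.4, 0.079], [0.665, 0.068], [0.647, -0.336]]
 green (374, 196, 23, 10) [ 0.321 -0.043]
 green (363, 171, 24, 10) [ 0.316 -0.153]
 green (343, 145, 24, 10) [ 0.343 -0.288]
 green (200, 100, 9, 28) [ 0.795 -0.539]
 green (103, 80, 103, 21) [ 0.983 -0.759]
```

View pics/zoom0.png

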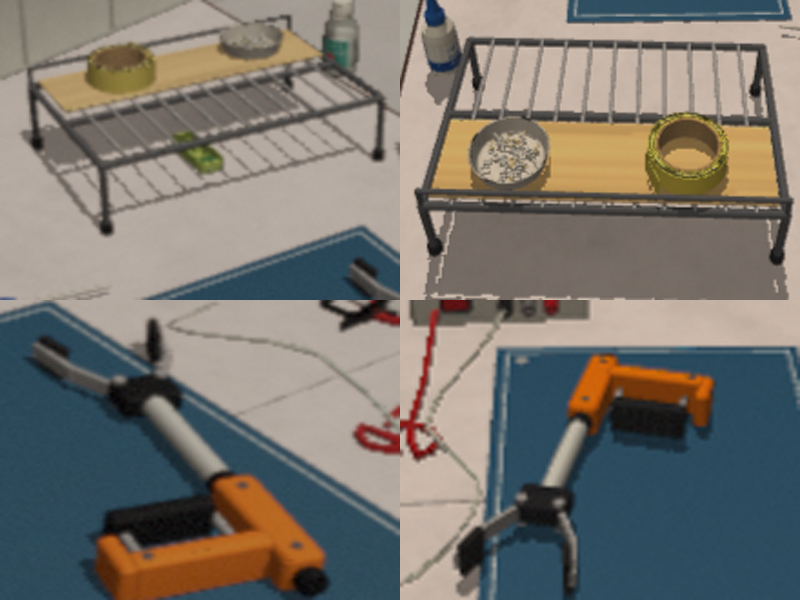

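The zoomed crops show the shell under the front wires, with its long axis pointing roughly out of the front. The reacher's trigger is black and faces the jaws. The gripper only opens fully or squeezes fully, so the plan has five steps:
1. Carry the reacher squeezed and set it down in front of the shell.
2. Release it so the jaws open, then push it forward by its bar.
3. Squeeze the trigger on the shell.
4. Pull the shell out and release it on the mat.
5. Drag the reacher back clear of it.

First I need closer views from the wrist camera.

```bash
cat >> h.py <<'E'
def quat(h,tilt=0):
    "tool down, tool y = -h (h: heading angle of reacher x in world xy); tilt looks along the heading"
    d=np.array([np.cos(h),np.sin(h),0]);z=d*np.sin(tilt)+np.array([0,0,-np.cos(tilt)])
    y=-d;y=y-z*(y@z);y/=np.linalg.norm(y)
    return R.from_matrix(np.c_[np.cross(y,z),y,z]).as_quat()
def shot(cam,name):
    c=optics.get_calibration(cam);im=optics.capture(cam);cv2.imwrite(f"pics/{name}.png",im[:,:,::-1])
    np.savez(f"pics/{name}.npz",**c);return im,c
E
python3 - <<'E'
from h import *
arm.move_pose([.56,-.06,.34],quat(np.pi/2,.35));print(status.current_time_s())
shot("wrist","w1")
print(status.current_force(),status.current_time_s())
im=cv2.imread("pics/w1.png");cv2.imwrite("pics/w1b.png",cv2.resize(im,(800,600),interpolation=cv2.INTER_CUBIC))
E
```

```text
2.5667
[-0.92110261  0.40621201  0.20543303] 2.6167
```

View pics/w1b.png

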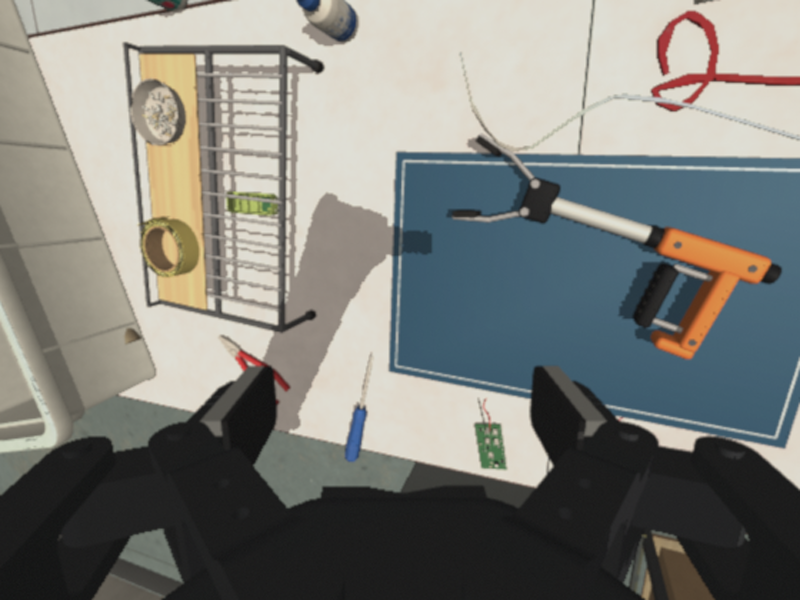

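The wrist view at 800 px scale shows the shell at x 228–278, y 190–217, nearly in line with the shelf's depth. The reacher tube runs from (555,205) to (650,238), and the grip is between the trigger at (655,295) and the bar at (710,315).

```bash
python3 - <<'E'
from h import *
im=cv2.imread("pics/w1.png")[:,:,::-1].copy();c=np.load("pics/w1.npz");H=hsv(im)
g=cv2.inRange(H,(28,90,50),(75,255,255));g[:,:155]=0;g[:125]=0;g[160:]=0;g[:,200:]=0
px=np.argwhere(g)[:,::-1];P=plane(c,px,.011)[:,:2]
r=cv2.minAreaRect((P*1000).astype(np.float32));print("shell",len(px),r,P.min(0),P.max(0))
print("box",cv2.boxPoints(r).round(0).tolist())
a=np.load("pics/w1.npz")
# shelf top front bar & feet, in 560px coords
s=.7
for n,p,z in(("footR",(318,67),.005),("footL",(311,315),.005),("barR",(284,50),.068),("barL",(281,326),.068)):
    print(n,plane(c,np.array(p)*s,z)[0,:2].round(3))
# tube
V=cv2.inRange(H,(0,0,120),(180,70,255));m=np.zeros_like(V);cv2.fillPoly(m,[(np.array([[556,185],[656,215],[650,255],[550,225]])*s).astype(np.int32)],255)
px=np.argwhere(V&m)[:,::-1];P=plane(c,px,.020)[:,:2]
vx,vy,x0,y0=cv2.fitLine(P.astype(np.float32),cv2.DIST_L2,0,.001,.001).ravel()
if vy<0:vx,vy=-vx,-vy
h=np.arctan2(vy,vx);print("tube",len(px),"heading",np.degrees(h),x0,y0)
o=cv2.inRange(H,(5,150,90),(20,255,255));o[:150]=0;o[:,:440]=0
px=np.argwhere(o)[:,::-1];P=plane(c,px,.033)[:,:2]
u=np.array([vx,vy]);n=np.array([-vy,vx]);
L=(P-[x0,y0])@np.c_[u,n]
L[:,1]-=.05   # reacher y
b=L[(L[:,1]>-.02)&(L[:,1]<.02)]
print("y range",L[:,1].min(),L[:,1].max(),"bar x",np.percentile(b[:,0],[0.5,50,99.5]),"housing x",np.percentile(L[L[:,1]<-.04][:,0],[.3,99.7]))
x_off=np.percentile(L[L[:,1]<-.04][:,0],99.7)-.041
for xo in(x_off,np.percentile(b[:,0],.5)+.029):
    print("grip",np.array([x0,y0])+u*xo+n*.05)
E
```

```text
shell 318 ((608.850830078125, 268.63482666015625), (76.52305603027344, 25.425390243530273), 86.44029235839844) [0.59618638 0.23038856] [0.62312909 0.30699509]
box [[594.0, 231.0], [619.0, 230.0], [624.0, 306.0], [599.0, 308.0]]
footR [0.76  0.164]
footL [0.463 0.192]
barR [0.76  0.165]
barL [0.467 0.194]
tube 843 heading 72.810646 0.598415 -0.14655152
y range -0.06104536535536913 0.04515569269478728 bar x [-0.12252599 -0.11226235 -0.1016495 ] housing x [-0.13815911 -0.05313045]
grip [ 0.52282993 -0.22170094]
grip [ 0.52300857 -0.22112348]
```

Measured: shell at (0.609, 0.269) with heading 86.4°, and reacher grip at (0.523, -0.2215) with heading 72.8°. Next I'll grip it, carry it to just short of the shell, set it down and release.

```bash
cat >> h.py <<'E'
S=np.array([.609,.2685]);HS=np.radians(86.4);ZG=.004
def at(a,z=ZG,S=S,h=HS,lat=-.019):
    "TCP position for gripper centre at reacher-axis coordinate a from shell centre, at reacher y=lat (jaw line y=-50 through S)"
    u=np.array([np.cos(h),np.sin(h)]);n=np.array([-u[1],u[0]])
    return np.r_[S+u*a+n*(lat+.05),z]
def st(t): print(t,round(status.current_time_s(),2),"w",round(status.current_width(),4),"p",np.round(status.current_ee_pos(),4),"F",np.round(status.current_force(),1),"ff",np.round(status.current_finger_force(),1))
E
python3 - <<'E'
from h import *
h0=np.radians(72.8);G=np.array([.523,-.2215]);u=np.array([np.cos(h0),np.sin(h0)]);n=np.array([-u[1],u[0]])
p=G-.019*n;q=quat(h0)
print(p,at(-.297),at(-.235),[arm.ik(at(a),quat(HS)) is not None for a in(-.297,-.235,-.5,-.58)])
arm.move_pose(np.r_[p,.10],q)
arm.move_straight(np.r_[p,ZG],max_speed=.1);st("down")
arm.close_gripper();st("closed")
arm.move_straight(np.r_[p,ZG+.014],max_speed=.08);st("lift")
arm.move_straight(at(-.36,ZG+.014),quat(HS));st("near")
shot("scene","s2")
shot("wrist","w2")
im=cv2.imread("pics/s2.png");cv2.imwrite("pics/s2z.png",np.hstack([cv2.resize(im[130:380,160:420],(416,400)),cv2.resize(cv2.imread("pics/w2.png"),(384,400))]))
E
```

```text
[ 0.54115029 -0.22711845] [ 0.55941239 -0.02596743  0.004     ] [0.5633054  0.03591022 0.004     ] [True, True, True, True]
down 4.83 w 0.0853 p [ 0.5416 -0.2273  0.0045] F [ 0.1  0.1 -0.1] ff 0.0
closed 5.33 w 0.0384 p [ 0.5404 -0.2345  0.0075] F [-5.5 -9.7 19.9] ff 58.5
lift 5.66 w 0.0377 p [ 0.5417 -0.2262  0.0184] F [-0.1 -0.1 -2.1] ff 61.2
near 6.73 w 0.0379 p [ 0.5553 -0.0903  0.018 ] F [-0.6 -0.4 -0.9] ff 61.2
```

View pics/s2z.png

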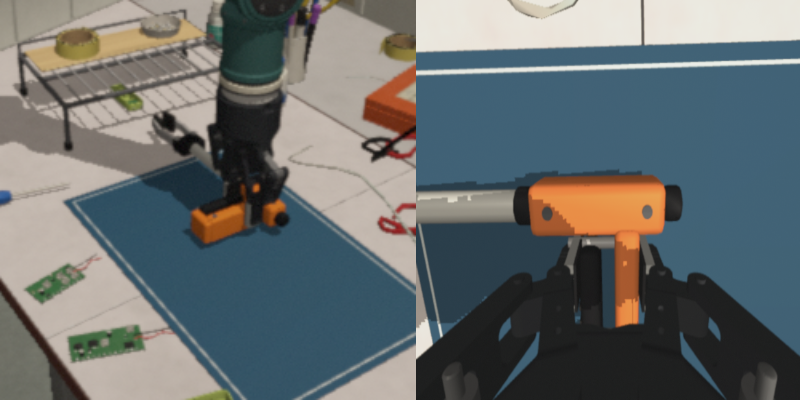

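The reacher is held squeezed with its jaws closed, and the tape and shell are untouched. The wrist view shows the tube along row ~208 (crop), so I'll measure its heading and lateral offset from that.

```bash
cat >> h.py <<'E'
def tube(name,zu):
    "tube line from wrist picture, zu = world height of reacher underside: heading, point; housing front point"
    im=cv2.imread(f"pics/{name}.png")[:,:,::-1].copy();c=np.load(f"pics/{name}.npz");H=hsv(im)
    o=cv2.inRange(H,(5,150,90),(20,255,255));n,l,s,_=cv2.connectedComponentsWithStats(o)
    k=1+np.argmax(s[1:,4]);x,y,w,hh,_=s[k]
    ho=np.argwhere((l==k))[:,::-1]
    rows=[];
    for col in range(5,x-25,3):
        v=H[y-10:y+75,col];m=(v[:,1]<70)&(v[:,2]>95)
        lab=np.flatnonzero(m)
        if len(lab)<8:continue
        r=max(np.split(lab,np.flatnonzero(np.diff(lab)>2)+1),key=len)
        rows.append((col,y-10+(r[0]+r[-1])/2,len(r)))
    rows=np.array(rows);rows=rows[np.abs(rows[:,2]-np.median(rows[:,2]))<4]
    P=plane(c,rows[:,:2],zu+.018)[:,:2]
    vx,vy,x0,y0=cv2.fitLine(P.astype(np.float32),cv2.DIST_HUBER,0,.001,.001).ravel()
    if vy<0:vx,vy=-vx,-vy
    u=np.array([vx,vy]);L=(plane(c,ho,zu+.031)[:,:2]-[x0,y0])
    f=np.percentile((L@u)[np.abs(L@[-vy,vx])<.010],99.5)-.041
    org=np.array([x0,y0])+u*f+.05*np.array([-vy,vx])
    d=org-S;us=np.array([np.cos(HS),np.sin(HS)]);jaw=org+.224*u-.05*np.array([-vy,vx])
    print(name,len(rows),"w",np.median(rows[:,2]),"heading",np.degrees(np.arctan2(vy,vx)).round(2),"org",org.round(4),"jaw rel shell along/left",((jaw-S)@us).round(4),((jaw-S)@[-us[1],us[0]]).round(4))
    return np.arctan2(vy,vx),org
E
python3 - <<'E'
from h import *
tube("w2",.013)
u=np.array([np.cos(HS),np.sin(HS)])
print("tcp along",(np.array([.5553,-.0903])-S)@u)
E
```

```text
w2 44 w 33.0 heading 87.11 org [ 0.5352 -0.0833] jaw rel shell along/left -0.1312 0.0043
tcp along -0.361463841058788
```

```bash
python3 - <<'E'
from h import *
r=np.array([np.sin(HS),-np.cos(HS),0])
def A(a,z,sh=.003): return at(a,z)+r*sh
q=quat(HS-np.radians(.7))
arm.move_straight(A(-.300,.020),q,max_speed=.1);st("pre")
arm.move_straight(A(-.300,.0065),max_speed=.05);st("set")
arm.ungrasp();arm.dwell(.2);st("open")
shot("wrist","w3");tube("w3",.002)
q=quat(HS)
arm.move_straight(A(-.255,.008),q,max_speed=.06);st("pushed")
shot("wrist","w4");shot("scene","s4");tube("w4",.002)
im=cv2.imread("pics/s4.png");cv2.imwrite("pics/s4z.png",np.hstack([cv2.resize(im[130:255,180:310],(416,400),interpolation=2),cv2.resize(cv2.imread("pics/w4.png"),(384,400))]))
E
```

```text
pre 7.58 w 0.038 p [ 0.5621 -0.0299  0.02  ] F [ 0.3 -1.  -1.3] ff 61.2
set 8.0 w 0.0378 p [ 0.5627 -0.0304  0.0075] F [-2.1 -0.9 13.1] ff 68.0
open 8.73 w 0.0853 p [ 0.5622 -0.0291  0.0065] F [ 0.9 -0.6  0.7] ff 0.0Traceback (most recent call last):
  File "<stdin>", line 8, in <module>
  File "h.py", line 45, in tube
    f=np.percentile((L@u)[np.abs(L@[-vy,vx])<.010],99.5)-.041
      ~~~~~~~~~~~~~^^^^^^^^^^^^^^^^^^^^^^^^^^^^^^^^^^^^^
    return _quantile_unchecked(
        a, q, axis, out, overwrite_input, method, keepdims, weights)
    return _ureduce(a,
                    func=_quantile_ureduce_func,
    ...<5 lines>...
                    overwrite_input=overwrite_input,
                    method=method)
    r = func(a, **kwargs)
    result = _quantile(arr,
                       quantiles=q,
    ...<2 lines>...
                       out=out,
                       weights=wgt)
    slices_having_nans = np.isnan(arr[-1, ...])
                                  ~~~^^^^^^^^^
IndexError: index -1 is out of bounds for axis 0 with size 0
```

The tube finder failed on the new picture, so I'll look at it.

```bash
python3 - <<'E'
from h import *
shot("scene","s3")
im=cv2.imread("pics/s3.png");cv2.imwrite("pics/s3z.png",np.hstack([cv2.resize(im[130:255,180:310],(400,400),interpolation=2),cv2.resize(cv2.imread("pics/w3.png"),(400,300),interpolation=2)[:, :].__class__(0) if 0 else cv2.copyMakeBorder(cv2.resize(cv2.imread("pics/w3.png"),(400,300)),0,100,0,0,0)]))
E
```

```text
(no output)
```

View pics/s3z.png

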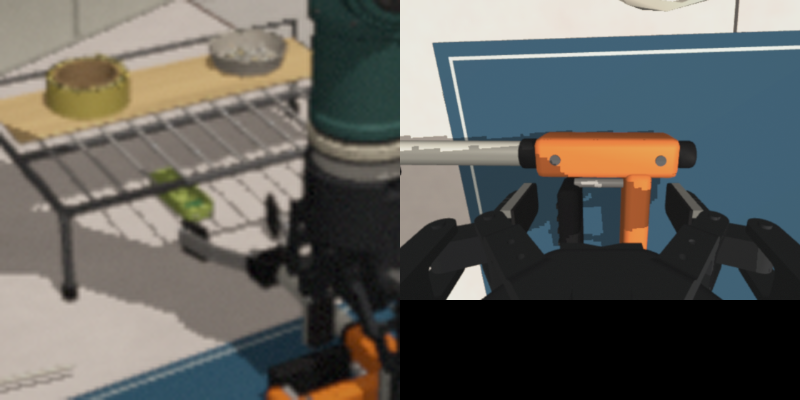

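The left jaw is open beside the shell's near end, with the shell inside the jaw opening. In the wrist view the housing is fully visible and the tube merges with the bright worktop, so I'll take the heading from the housing edge instead.

```bash
cat >> h.py <<'E'
def tube(name,zu):
    "reacher pose from the orange housing's far (reacher y=-63) edge and front end in a wrist picture"
    im=cv2.imread(f"pics/{name}.png")[:,:,::-1].copy();c=np.load(f"pics/{name}.npz")
    o=cv2.inRange(hsv(im),(3,130,60),(22,255,255));n,l,s,_=cv2.connectedComponentsWithStats(o)
    k=1+np.argmax(s[1:,4]);x,y,w,_,_=s[k];m=l==k
    cols=np.arange(x+20,x+w-20);e=np.c_[cols,m[:,cols].argmax(0)]
    P=plane(c,e,zu+.026)[:,:2]
    vx,vy,x0,y0=cv2.fitLine(P.astype(np.float32),cv2.DIST_HUBER,0,.001,.001).ravel()
    if vy<0:vx,vy=-vx,-vy
    u=np.array([vx,vy]);nn=np.array([-vy,vx]);L=plane(c,np.argwhere(m)[:,::-1],zu+.026)[:,:2]-[x0,y0]
    f=np.percentile((L@u)[(L@nn<.02)],99.5)-.041
    org=np.array([x0,y0])+u*f+.063*nn
    us=np.array([np.cos(HS),np.sin(HS)]);jaw=org+.224*u-.05*nn
    print(name,"heading",np.degrees(np.arctan2(vy,vx)).round(2),"org",org.round(4),"jaw rel shell along/left",((jaw-S)@us).round(4),((jaw-S)@[-us[1],us[0]]).round(4))
    return np.arctan2(vy,vx),org
E
python3 - <<'E'
from h import *
tube("w2",.013);tube("w3",.002)
p=np.array([.5622,-.0291]);us=np.array([np.cos(HS),np.sin(HS)]);print("tcp a",(p-S)@us)
E
```

```text
w2 heading 86.94 org [ 0.5367 -0.0811] jaw rel shell along/left -0.129 0.0023
w3 heading 85.79 org [ 0.5429 -0.0295] jaw rel shell along/left -0.0781 -0.0051
tcp a -0.2999513506942255
```

```bash
python3 - <<'E'
from h import *
r=np.array([np.sin(HS),-np.cos(HS),0]);sh=.003
arm.move_straight(at(-.236,.010)+r*sh,max_speed=.06);st("pushed")
shot("wrist","w4");shot("scene","s4");tube("w4",.002)
im=cv2.imread("pics/s4.png");cv2.imwrite("pics/s4z.png",np.hstack([cv2.resize(im[130:255,180:310],(400,400),interpolation=2),cv2.copyMakeBorder(cv2.resize(cv2.imread("pics/w4.png"),(400,300)),0,100,0,0,0)]))
E
```

```text
pushed 10.05 w 0.0855 p [0.5662 0.0342 0.01  ] F [0.5 0.4 0.7] ff 0.0
w4 heading 84.09 org [0.5469 0.0236] jaw rel shell along/left -0.0265 -0.0124
```

View pics/s4z.png

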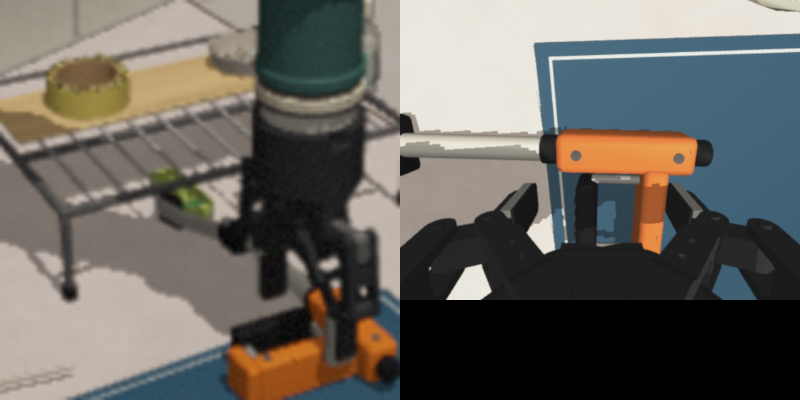

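The tool has turned slightly to 84.1°, and the shell is still between the jaws with the left jaw close beside it. I'll align the gripper with the shell so the pads square up the tool, then squeeze.

```bash
python3 - <<'E'
from h import *
r=np.array([np.sin(HS),-np.cos(HS),0]);sh=.002
arm.move_straight(at(-.236,.010)+r*sh,quat(HS+.01),max_speed=.06)
arm.close_gripper();arm.dwell(.2);st("closed")
shot("wrist","w5");shot("scene","s5");tube("w5",.002)
im=cv2.imread("pics/s5.png");cv2.imwrite("pics/s5z.png",cv2.resize(im[130:255,180:310],(500,480),interpolation=2))
E
```

```text
closed 11.07 w 0.0428 p [0.5658 0.0306 0.0119] F [-2.2 -7.2 14.9] ff 60.2
w5 heading 87.21 org [0.5483 0.0376] jaw rel shell along/left -0.0095 -0.0007
```

View pics/s5z.png

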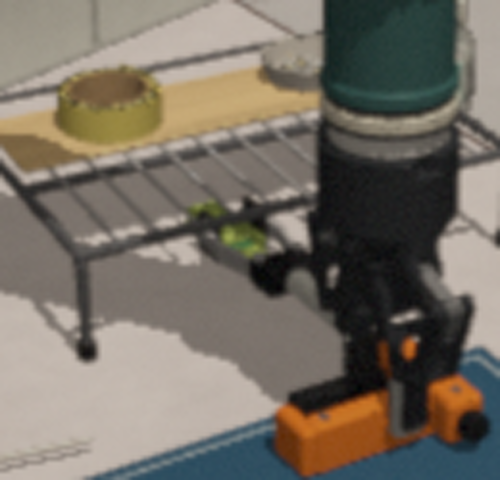

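The width stopped at 42.8 mm instead of 38, so the jaws hold the shell, and the picture shows it green between the pads. Now I'll lift slightly and pull it out.

```bash
python3 - <<'E'
from h import *
p=np.array(status.current_ee_pos());q=status.current_eef_rot()
arm.move_straight([p[0],p[1],.024],max_speed=.05);st("lift")
arm.move_straight([p[0]-.012,p[1]-.12,.026],max_speed=.1)
arm.move_straight([p[0]-.03,p[1]-.25,.026],max_speed=.1);st("out")
shot("scene","s6");shot("side","d6")
a=cv2.imread("pics/s6.png");b=cv2.imread("pics/d6.png")
cv2.imwrite("pics/s6z.png",np.hstack([cv2.resize(a[150:350,200:400],(400,400),interpolation=2),cv2.resize(b[150:250,220:320],(400,400),interpolation=2)]))
E
```

```text
lift 11.61 w 0.0419 p [0.5656 0.0313 0.024 ] F [ 0.1  0.5 -1.3] ff 61.7
out 14.43 w 0.0423 p [ 0.536  -0.2182  0.0259] F [-0.2  0.3 -0.3] ff 61.7
```

View pics/s6z.png

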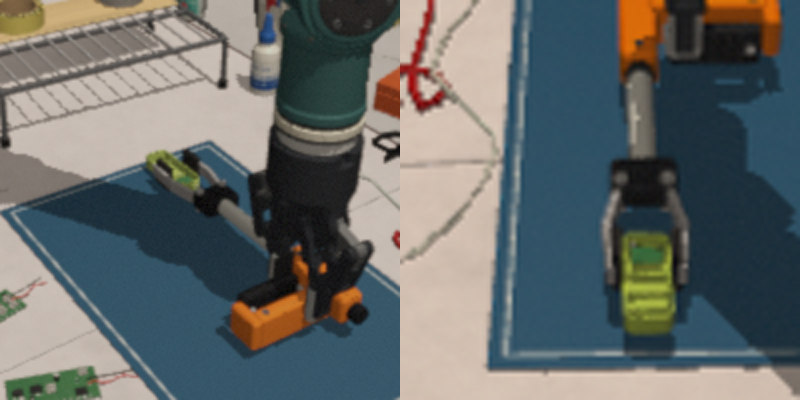

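The shell is held level, open side up, over the front part of the mat. I'll lower it, release, drag the reacher straight back and retreat.

```bash
python3 - <<'E'
from h import *
p=np.array(status.current_ee_pos())
y=-R.from_quat(status.current_eef_rot()).as_matrix()[:,1];y[2]=0;y/=np.linalg.norm(y)
lo=p.copy();lo[2]=.016
arm.move_straight(lo,max_speed=.05);st("low")
for z in(.014,.0125):
    if status.current_force()[2]>3:break
    lo[2]=z;arm.move_straight(lo,max_speed=.03);st("lower")
arm.dwell(.2);arm.ungrasp();arm.dwell(.3);st("open")
shot("scene","s7a")
lo[2]=.010
arm.move_straight(lo-y*.080,max_speed=.06);st("back")
arm.move_straight(lo-y*.068,max_speed=.06)
arm.move_straight(lo-y*.068+[0,0,.10],max_speed=.12)
arm.move_straight(lo-y*.10+[-.08,0,.25],max_speed=.2);arm.dwell(.3);st("up")
shot("scene","s7");shot("side","d7")
a=cv2.imread("pics/s7.png");b=cv2.imread("pics/d7.png")
cv2.imwrite("pics/s7z.png",np.hstack([cv2.resize(a[150:400,180:430],(400,400),interpolation=2),cv2.resize(b[130:250,220:340],(400,400),interpolation=2)]))
c=optics.get_calibration("side");H=cv2.cvtColor(b,cv2.COLOR_BGR2HSV);g=cv2.inRange(H,(25,100,60),(75,255,255));g[:,:240]=0;g[:,345:]=0;g[:150]=0;g[245:]=0
P=plane(c,np.argwhere(g)[:,::-1],.013)[:,:2];print(cv2.minAreaRect((P*1000).astype(np.float32)))
E
```

```text
low 14.88 w 0.0422 p [ 0.5363 -0.2177  0.0157] F [ 1.4 -0.3  0.1] ff 64.3
lower 15.12 w 0.042 p [ 0.5365 -0.2179  0.0142] F [-0.2  0.1  1.6] ff 66.4
lower 15.38 w 0.0425 p [ 0.5366 -0.218   0.0128] F [0.5 1.8 3.4] ff 68.4
open 16.38 w 0.0851 p [ 0.5361 -0.2183  0.0125] F [ 0.  -0.1 -0.3] ff 0.0
back 17.91 w 0.0854 p [ 0.532 -0.298  0.01 ] F [-0.8  0.5  0.1] ff 0.0
up 20.56 w 0.0852 p [ 0.451  -0.3178  0.2592] F [ 0.1  0.4 -0.1] ff 0.0
((499.187255859375, -115.2037353515625), (408.12738037109375, 54.27342224121094), 59.40858459472656)
```

View pics/s7z.png

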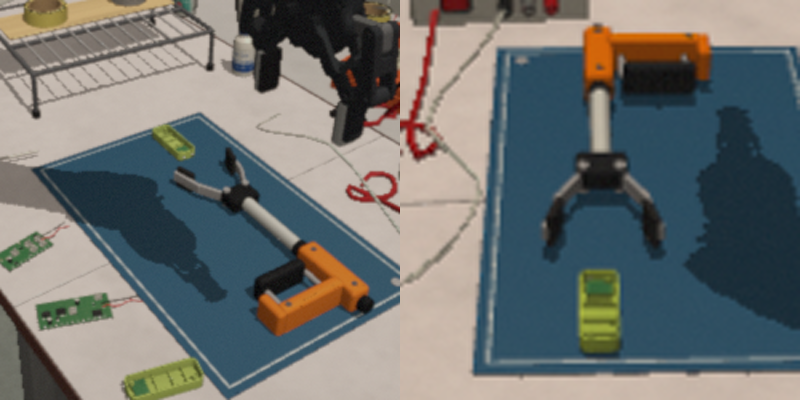

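The shell lies flat on the mat, open side up, at crop (600,310), about 50 mm inside the edge. The reacher lies flat behind it with a clear gap, and the tape is where it was.

```bash
python3 -c "
from cell import sign_off
print(sign_off())"
```

```text
the job is handed in; nothing more can be done
None
```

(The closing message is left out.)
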